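# Clip on the temperature logger, then hold the battery box open

## Robot

A 6-joint arm with a two-finger parallel gripper is mounted at the origin on the work surface. World frame = base frame: x ahead of the robot, y to its left, z up, the work surface at z = 0. Lengths are in m, angles in rad, forces in N, time in s.
With the tool pointing down it reaches from about 0.375 to 0.9 m from the base axis. Payload 3.1 kg.
Tool frame: the origin (TCP) lies between the finger pads; the fingertips stand manip.finger_overhang ahead of it and the grasp point (between the pads) lies 5 mm behind it (manip.finger_overhang is the distance from the TCP to the fingertips, in m); z points along the fingers, y is the line along which they close (so a half turn about z gives the same grasp; the last joint's range is limited). The gripper opens to 85 mm and grips with 20 to 120 N. Pads are 22 mm wide; open, the fingers measure 114 mm over their backs; the gripper's body (76 mm by 85 mm) begins 54 mm behind the grasp point. The pads swing forward as they close: fully open they stand 13 mm farther back than shut.
Start: joints at [1.133, 0.527, 1.433, -0, 1.181, -0.178], TCP at [0.161, 0.604, 0.222] pointing down, gripper open.
Joint ranges: [-3.08, 3.08], [-0.75, 2.2], [0.22, 2.44], [-1.43, 4.57], [0, 2.65], [-2.85, 2.85]. Speed limits (rad/s): [2.79, 2.79, 3.14, 3.14, 3.14, 3.14].

## Interface

Orientations are given as a unit quaternion [x, y, z, w].
In Python, from station import manip gives the robot as it stands.
- The arm moves only by the tool drive_tool, never from a script. Its argument "plan" is a list of rows, each a list of 7 numbers: the shift along the tool's x, y, z in m, then the turn, a rotation vector about the tool's x, y, z in degrees, then the opening, from -1 (shut) to 1 (fully open). In form: [[x, y, z, wx, wy, wz, gripper], ...]. A call has 1 to 10 rows; each row shifts and turns the commanded pose from where the row before left it, along the tool's axes as they then stand; what a row does not reach is not made up. A row lasts 1/10 s, in which the tool goes at most 50 mm and 8.59 degrees, less where a joint would pass 70% of its speed; a pose out of reach is approached as far as the arm can. A call is refused whole if a number of a shift passes 0.05 or a number of a turn 8.59, either way. A call with a gripper value outside its range is refused whole. The fingers move at their own pace and stop on an object; "newtons" is the grip in N (left out, the last holds). Time passes only in rows, so rows that do not move let the fingers close. It gives the time, the measured TCP pose, the force, the opening and the grip force at its end, in the units of the state.
- manip.sense(): the state, without advancing time (a new reading comes with each control period).
- manip.snapshot(name): name is "scene" or "top"; returns a dict with "image" (420x560x3 uint8, red, green, blue), "z_map" (420x560 float32, m along the optical axis (not along the pixel's ray), 0 where there is no reading), "fov_y" (degrees; the focal length in pixels is half the picture's height over the tangent of half this angle, whatever the lens; pixels are square), "cx", "cy" (the principal point, pixels), "k1" (the pictures are not rectified: a ray, as slopes to the right and down, at radius r is drawn at 1 + k1 r^2 times it, then the intrinsics apply), "extrinsics" (4x4, takes a point from camera to world coordinates). Camera axes: x right, y up, looking along -z (the intrinsics and any distortion apply to the point x, -y, -z); pixel columns grow to the right and rows downward; lengths in m; the calibration is good to about 2 mm. A picture is of the moment at which its call begins.
- manip.sign_off(): hands the job in; it is judged then, once.
The state is a dict: "t": time; "q": joint angles; "qd": joint speeds; "tau": joint torques, N m; "tcp_pos": TCP position; "tool_rot": TCP orientation; "force": force on the tool from outside, world axes, zero at the start; "ft_torque": the same for the moment, N m; "finger_gap": opening from 0.0 (shut) to 1.0 (fully open); "gripper_force": force on a finger pad.
Only numpy, scipy, OpenCV 4.12 (cv2) and the standard library are available. Lean on these libraries where they do the work, as an engineer would, in place of code of your own. Each camera call takes 0.05 s, during which the arm holds its last target. There are 200 camera calls.

## Task

Take the spring-clip temperature logger off its parking stand and clip it, pushed fully down, on the middle of the upright steel tab on the left side of the grey battery box, and let go of it. Only then lift the box's lid (it has a lifting bar at the front) to 60 degrees from shut and hold it still there with the fingers: it falls shut if released, so the program finishes while holding it. Leave everything else on the bench alone.

Things in the scene. Friction and masses are not known exactly. Their poses are not given: they have to be found in the camera images.
- box: Open-topped grey steel box fixed to the bench, 160 (its x) x 240 (its y) x 110 mm high, without the lid. Origin: centre of its underside, on the bench. Its -x side faces the robot; z up. The lid is hinged on its far (+x) rim; an upright tab stands out of its left (+y) wall.
- tab (a point): Middle of the top edge of the box's tab: an upright bare steel plate, 4 mm thick (box x), standing out 76 mm along box y from the left wall (this point is 38 mm from the wall), its top edge 95 mm and its lower edge 45 mm above the bench. Axes as the box's.
- lid_bar (a point): Middle of the lid's lifting bar: a round steel bar, 10 mm diameter, 120 mm long along box y, carried by two 10 mm wide arms centred 55 mm either side of its middle; 205 mm from the hinge, with 40 mm free between bar axis and the lid's front edge. About 114 mm above the bench when shut. x and z axes turn with the lid (x points from the bar to the hinge).
- lid_hinge (a point): Middle of the lid's hinge axis, which runs along box y, 80 mm behind the box's centre, 110 mm above the bench. With the lid shut the bar's middle is 205 mm in front of this point (box -x) and 4 mm higher, and it swings about it.
- lid (a joint): Lid angle, rad: 0 shut (level), grows as the bar end rises and goes back; stop at 1.35; 60 degrees = 1.047. Lid about 0.55 kg; it falls shut from any angle when released.
- stand: Parking stand fixed to the bench: grey base 85 x 85 x 14 mm with an upright steel plate 70 mm long (its x), 4 mm thick (its y), top edge 76 mm above the bench, on which the logger is clipped at the start. Origin: centre of the base's underside.
- logger: The logger: a clip like a clothes peg, about 0.08 kg, jaws down, two flat steel handles up. Origin: middle of the pivot pin, which runs along its x; jaws open along its y. The seat that rests on a plate's top edge when fully down is 12 mm below the origin, jaw tips 38 mm below. A white pod on its +x end reaches 27 mm from the origin; the -x end 20 mm.
- logger_grip (a point): Point between the logger's handles, 34 mm above its origin: where to squeeze, fingers closing along the logger's y. Handles are 22 mm wide (x) and reach 53 mm above the origin; over both (y) 48 mm at the top when clipped on a plate, 26 mm and parallel when fully squeezed. Axes as the logger's.
- jaw (a joint): Angle of each jaw arm, rad: 0 with the jaws flat on a 4 mm plate, 0.22 fully squeezed (jaw tips 20 mm apart); sprung shut, about 9 N on each handle to open fully.
- dcell_a: Bystander, to be left alone: a black round cell with a copper band standing upright, 33 mm across and 58 mm high. Origin: centre of its underside.
- dcell_b: Bystander, to be left alone: a second such cell, upright, 33 mm across and 58 mm high. Origin: centre of its underside.
- nine_volt: Bystander, to be left alone: a small black rectangular battery standing upright, 26.5 x 17.5 x 46 mm. Origin: centre of its underside.
- lantern: Bystander, to be left alone: a blue square lantern battery, standing, 67 x 67 x 100 mm. Origin: centre of its underside.
- pack: Bystander, to be left alone: a flat black camera battery pack, 75 x 40 x 22 mm. Origin: centre of its underside.
- driver: Bystander, to be left alone: a screwdriver about 200 mm long lying flat, handle towards its -x.

How it is judged:
On the way, in this order (a step that is already met when the one before it is completed fails the run):
1. the logger is clipped fully down on the middle of the box's tab and let go (x of logger in the frame of tab between -0.006 and 0.006 m and y of logger in the frame of tab between -0.02 and 0.02 m and z of logger in the frame of tab between 0.004 and 0.02 m and angle between logger's own z axis and vertical below 0.2 rad and angle between the y axis of logger and the x axis of box, either way round below 0.25 rad and value of joint jaw below 0.06 rad and contact force between logger and box above 0.2 N and contact force between logger and the fingers below 0.1 N), for 0.3 s.
2. the lid is raised to about 60 degrees (value of joint lid between 0.925 and 1.17 rad), for 0.2 s.
At the end, for the whole second after the job is handed in: The lid is held at rest by the fingers at 60 degrees within 7 degrees, and the logger sits clipped on the tab, released: seat within 8 mm of the tab's top edge, within 20 mm of the tab's middle along it, upright within 11 degrees (all of step 1 and all of step 2 and velocity of joint lid between -0.06 and 0.06 rad/s and contact force between the fingers and box above 0.4 N); the arm keeps its last pose, push and grip.
It fails at once if the lid is lifted before the logger is on the tab (value of joint lid above 0.15 rad and distance between logger and tab above 0.04 m).
It fails at once if another thing on the bench is disturbed (moved by more than 30 mm) (distance of any of dcell_a, dcell_b, nine_volt, lantern, pack, driver from where it was at the start of the episode above 0.03 m).
It also fails if it takes over 64 s, if anything falls off the work surface, if the arm or the gripper's body presses on something with over 40 N, if the wrist force passes 120 N, or if a joint passes its speed limit or range.

## Working session

There is one attempt and no reset: what is moved stays moved. The work goes in short steps, Python scripts to look and compute and a tool call to move; the robot and the scene stay as the last step left them, time stands still between calls to the robot, and variables do not carry over. Pictures are saved under pics/ and viewed, at most 11 in all, crops included, and the job is handed in when it is done.

Besides the shell and the picture viewer there is one more tool, called after "Call:" in YAML: its name, and indented under it one key for each argument. drive_tool: Moves the arm, as the interface text tells. Its arguments: {"type":"object","properties":{"plan":{"type":"array"},"newtons":{"type":"number"}},"required":["plan"]}

```bash
mkdir -p pics; cat > h.py <<'E'
import numpy as np, cv2
from station import manip
def snap(n,f=None):
    s=manip.snapshot(n)
    if f: cv2.imwrite('pics/'+f,s['image'][:,:,::-1])
    return s
def cloud(s):
    H,W=s['z_map'].shape; f=H/2/np.tan(np.radians(s['fov_y'])/2)
    K=np.array([[f,0,s['cx']],[0,f,s['cy']],[0,0,1.]])
    u,v=np.meshgrid(np.arange(W),np.arange(H))
    p=np.stack([u,v],-1).reshape(-1,1,2).astype(np.float64)
    r=cv2.undistortPoints(p,K,np.array([s['k1'],0,0,0,0.])).reshape(H,W,2)
    z=s['z_map']; E=np.array(s['extrinsics'])
    d=np.stack([r[...,0],-r[...,1],-np.ones((H,W))],-1)
    dw=d@E[:3,:3].T
    return dw*z[...,None]+E[:3,3], dw, E[:3,3]   # points, ray dirs, origin
def onplane(dw,o,u,v,h):
    d=dw[int(round(v)),int(round(u))]; return o+d*(h-o[2])/d[2]
E
python3 - <<'E'
from h import *
a=snap('scene','s0.png'); b=snap('top','t0.png')
for s in (a,b): print(s['fov_y'],s['cx'],s['cy'],s['k1'],np.round(s['extrinsics'],3).tolist())
print(manip.finger_overhang, manip.sense())
np.savez('v0.npz',P=cloud(b)[0],S=cloud(a)[0],I=b['image'],J=a['image'])
E
```

```text
45.77388307374439 267.52782162441235 210.53439913865526 -0.05678244592520181 [[-0.571, -0.635, 0.52, 1.106], [0.821, -0.439, 0.366, 0.481], [-0.004, 0.636, 0.772, 0.981], [0.0, 0.0, 0.0, 1.0]]
55.06643517953469 279.1522234830039 216.55494679499725 -0.013071936113718369 [[-0.017, 0.989, -0.149, 0.355], [-1.0, -0.015, 0.014, 0.075], [0.011, 0.149, 0.989, 1.132], [0.0, 0.0, 0.0, 1.0]]
0.014 {'t': 0.1, 'q': array([ 1.13251185e+00,  5.28361686e-01,  1.43378489e+00,  2.97616377e-05,
        1.18141468e+00, -1.78503318e-01]), 'qd': array([-1.55568160e-03, -2.13760903e-03, -2.77819643e-03,  2.76625575e-05,
        4.61363043e-04, -1.73839867e-04]), 'tau': array([-2.25295967e-04, -4.43302739e+01, -1.78586733e+01, -2.38744133e-04,
        3.90017594e-03, -1.14502345e-05]), 'tcp_pos': array([0.16021968, 0.6034221 , 0.22073517]), 'tool_rot': array([ 1.29531195e-01,  9.91574859e-01, -9.33690595e-04, -3.11876855e-04]), 'force': array([-0.42858888, -0.85120213,  0.22524715]), 'ft_torque': array([ 0.0015615 , -0.00369677, -0.01938077]), 'gripper_force': 0.0, 'finger_gap': 1.0040741436064244}
```

View pics/s0.png

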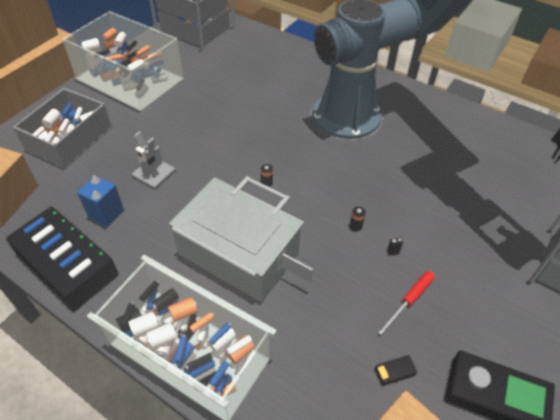

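View pics/t0.png

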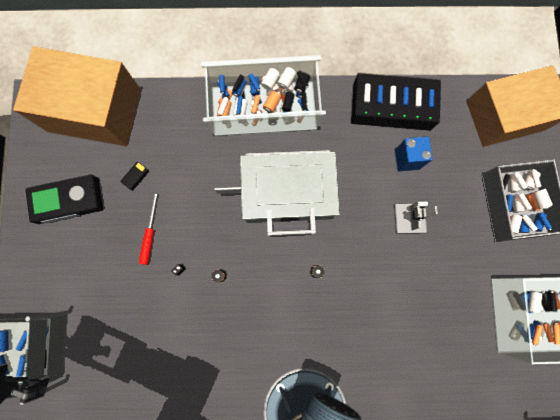

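The scene picture shows the box in the middle at about (237,235) with its tab at (298,268), and the logger on its stand at (150,160). In the top picture the lid is at (290,187), the tab at (228,190), the bar at (291,233), and the stand at (412,215) with the logger at about (420,210).

```bash
python3 - <<'E'
from h import *
d=np.load('v0.npz');P=d['P'];S=d['S'];I=d['I'];J=d['J']
def c(im,x,y,w,h,k): return cv2.resize(im[y:y+h,x:x+w],None,fx=k,fy=k,interpolation=cv2.INTER_CUBIC)
A=c(I,385,190,60,50,6); B=c(J,120,120,60,75,4)
B=cv2.resize(B,(240,300)); C=c(I,205,140,150,105,4)
out=np.zeros((300+280,600,3),np.uint8); out[:300,:360]=A; out[:300,360:]=B
C=cv2.resize(C,(400,280)); out[300:,:400]=C
cv2.imwrite('pics/c0.png',out[:,:,::-1])
def rect(m,Q,n):
    p=Q[m][:,:2].astype(np.float32); print(n,len(p),'z',np.median(Q[m][:,2]).round(4),'rect',cv2.minAreaRect(p*1000))
H,W=P.shape[:2]; v,u=np.mgrid[:H,:W]
z=P[...,2]
rect((z>.104)&(z<.125)&(u>236)&(u<345)&(v>145)&(v<221),P,'lid')
rect((z>.09)&(z<.13)&(u>255)&(u<330)&(v>222)&(v<245),P,'bar')
rect((z>.07)&(z<.12)&(u>205)&(u<240)&(v>175)&(v<205),P,'tab')
rect((z>.008)&(z<.022)&(u>390)&(u<435)&(v>195)&(v<240),P,'base')
m=(z>.05)&(u>400)&(u<445)&(v>195)&(v<230); rect(m,P,'logger')
for q,vv in zip(P[m].round(3),np.c_[u[m],v[m]]): 
    if vv[0]%2==0: print(vv,q,I[vv[1],vv[0]])
E
```

```text
lid 6274 z 0.1183 rect ((589.4625244140625, 33.185386657714844), (186.2067108154297, 248.1962890625), 1.4095901250839233)
bar 252 z 0.118 rect ((478.6248779296875, 30.358234405517578), (30.019287109375, 119.77557373046875), 1.3755605220794678)
tab 87 z 0.0914 rect ((588.9344482421875, 197.19122314453125), (5.5368571281433105, 64.53071594238281), 1.9420052766799927)
base 560 z 0.0137 rect ((515.6537475585938, -311.4140319824219), (85.34468841552734, 83.59455871582031), 0.9365789890289307)
logger 369 z 0.1005 rect ((426.7793273925781, -135.83938598632812), (63.91087341308594, 440.9001770019531), 27.006893157958984)
[416 202] [ 0.549 -0.308  0.075] [81 76 72]
[418 202] [ 0.543 -0.301  0.109] [231 235 223]
[420 202] [ 0.542 -0.305  0.112] [255 255 255]
[422 202] [ 0.542 -0.31   0.112] [255 255 255]
[424 202] [ 0.541 -0.315  0.113] [255 255 255]
[426 202] [ 0.542 -0.32   0.112] [255 255 255]
[414 203] [ 0.549 -0.307  0.061] [89 85 83]
[416 203] [ 0.542 -0.299  0.1  ] [82 76 69]
[418 203] [ 0.54  -0.3    0.109] [206 204 190]
[420 203] [ 0.539 -0.304  0.114] [255 255 255]
[422 203] [ 0.539 
[... 7243 characters left out ...]
  0.073] [164 160 153]
[430 221] [0.355 0.075 1.132] [112 106 105]
[414 222] [ 0.498 -0.307  0.05 ] [59 59 54]
[416 222] [ 0.496 -0.309  0.061] [54 53 53]
[418 222] [ 0.494 -0.309  0.077] [145 142 134]
[416 223] [ 0.494 -0.308  0.063] [53 56 52]
[418 223] [ 0.491 -0.308  0.079] [137 132 125]
[416 224] [ 0.491 -0.308  0.062] [56 56 53]
[418 224] [ 0.489 -0.309  0.076] [140 138 131]
[416 225] [ 0.488 -0.309  0.061] [59 59 58]
[418 225] [ 0.487 -0.309  0.075] [134 129 123]
[416 226] [ 0.486 -0.308  0.061] [58 56 55]
[418 226] [ 0.483 -0.308  0.078] [133 127 122]
[416 227] [ 0.483 -0.309  0.059] [56 58 54]
[418 227] [ 0.482 -0.309  0.072] [101  98  97]
[416 228] [ 0.48  -0.309  0.058] [85 81 78]
```

View pics/c0.png

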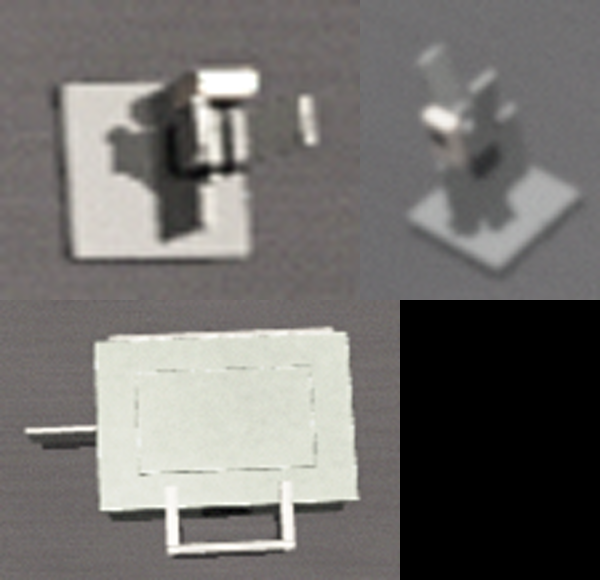

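The crop shows the logger's handle tops at y≈-0.289 and -0.333 with their centre at x≈0.517. The pod points toward +x. The tab stands left of the lid, with its outer end at y≈0.229.

Call:
drive_tool:
  plan:
    - [0,0,0,0,0,-7.9,1]
    - [0,0,0,0,0,-7.9,1]
    - [-0.03,-0.04,0,0,0,0,1]
    - [-0.03,-0.04,0,0,0,0,1]
    - [-0.03,-0.04,0,0,0,0,1]
    - [-0.03,-0.04,0,0,0,0,1]
    - [-0.03,-0.04,0,0,0,0,1]
    - [-0.03,-0.04,0,0,0,0,1]
    - [-0.03,-0.04,0,0,0,0,1]
    - [-0.03,-0.04,0,0,0,0,1]
  newtons: 35

```text
t: 1.1
tcp_pos: [0.4063, 0.2861, 0.2215]
tool_rot: [-0.008, 1.0, -0.0, -0.0]
force: [0.5, 1.2, 0.1]
finger_gap: 1.003
gripper_force: 0.0
```

Call:
drive_tool:
  plan:
    - [-0.01,-0.048,0,0,0,0,1]
    - [-0.01,-0.048,0,0,0,0,1]
    - [-0.01,-0.048,0,0,0,0,1]
    - [-0.01,-0.048,0,0,0,0,1]
    - [-0.01,-0.048,0,0,0,0,1]
    - [-0.01,-0.048,0,0,0,0,1]
    - [-0.01,-0.048,0,0,0,0,1]
    - [-0.01,-0.048,0,0,0,0,1]
    - [-0.01,-0.048,0,0,0,0,1]
    - [0,0,0,0,0,0,1]

```text
t: 2.1
tcp_pos: [0.5048, -0.1492, 0.2217]
tool_rot: [-0.005, 1.0, -0.002, 0.002]
force: [0.6, 0.1, 0.2]
finger_gap: 1.001
gripper_force: 0.0
```

```bash
cat >> h.py <<'E'
from scipy.spatial.transform import Rotation as R
def to(p):
    s=manip.sense(); r=R.from_quat(s['tool_rot']); m=r.as_matrix()
    print('t',round(s['t'],2),'tcp',s['tcp_pos'].round(4),'yaw_y',np.degrees(np.arctan2(m[1,1],m[0,1])).round(2),'z',m[:,2].round(3),'F',s['force'].round(1),'gap',round(s['finger_gap'],3),'gf',round(s['gripper_force'],1))
    print('tool delta mm',(r.inv().apply(np.array(p)-s['tcp_pos'])*1000).round(1))
E
python3 -c "
from h import *
to([.517,-.311,.115])"
```

```text
t 2.1 tcp [ 0.5048 -0.1492  0.2217] yaw_y 90.56 z [ 0.004 -0.004 -1.   ] F [0.6 0.1 0.2] gap 1.001 gf 0.0
tool delta mm [ -10.2 -161.5  107.3]
```

Call:
drive_tool:
  plan:
    - [-0.002,-0.04,0,0,0,0,1]
    - [-0.002,-0.04,0,0,0,0,1]
    - [-0.003,-0.04,0,0,0,0,1]
    - [-0.003,-0.04,0,0,0,0,1]
    - [0,0,0,0,0,0,1]
    - [0,0,0,0,0,0,1]
    - [0,0,0,0,0,0,1]

```text
t: 2.8
tcp_pos: [0.5144, -0.3007, 0.2211]
tool_rot: [-0.008, 1.0, 0.001, -0.001]
force: [0.6, 0.6, 0.2]
finger_gap: 0.998
gripper_force: 0.0
```

```bash
python3 -c "
from h import *
to([.517,-.311,.115])"
```

```text
t 2.8 tcp [ 0.5144 -0.3007  0.2211] yaw_y 90.96 z [-0.002  0.002 -1.   ] F [0.6 0.6 0.2] gap 0.998 gf 0.0
tool delta mm [ -2.5 -10.6 106.1]
```

Call:
drive_tool:
  plan:
    - [-0.0025,-0.0105,0,0,0,0,1]
    - [0,0,0.02,0,0,0,1]
    - [0,0,0.02,0,0,0,1]
    - [0,0,0.02,0,0,0,1]
    - [0,0,0.02,0,0,0,1]
    - [0,0,0.015,0,0,0,1]
    - [0,0,0.011,0,0,0,1]
    - [0,0,0,0,0,0,1]
    - [0,0,0,0,0,0,1]

```text
t: 3.7
tcp_pos: [0.5181, -0.3129, 0.1159]
tool_rot: [-0.008, 1.0, -0.0, 0.0]
force: [-0.5, -0.6, 0.7]
finger_gap: 0.999
gripper_force: 0.0
```

```bash
python3 - <<'E'
from h import *
to([.517,-.311,.115])
a=snap('scene')['image'];b=snap('top')['image']
A=cv2.resize(a[70:210,70:230],None,fx=2.5,fy=2.5,interpolation=2);B=cv2.resize(b[150:290,345:505],None,fx=2.5,fy=2.5,interpolation=2)
cv2.imwrite('pics/c1.png',np.hstack([A,B])[:,:,::-1])
E
```

```text
t 3.7 tcp [ 0.5181 -0.3129  0.1159] yaw_y 90.95 z [ 0. -0. -1.] F [-0.5 -0.6  0.7] gap 0.999 gf 0.0
tool delta mm [1.1 1.9 0.9]
```

View pics/c1.png

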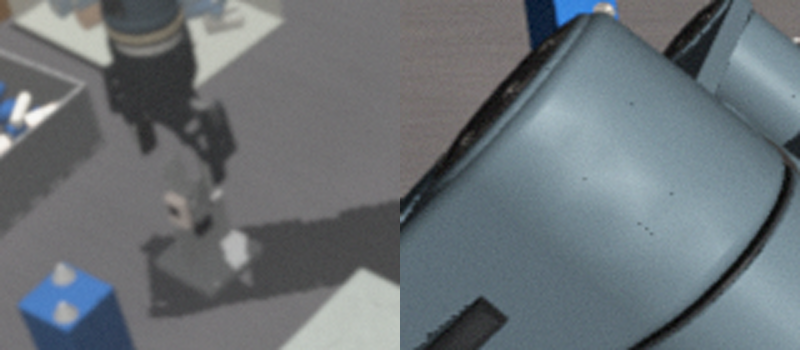

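The scene crop shows the open fingers at about (145,130) and (225,140), on either side of the handles. The arm hides the logger in the top view. I'll correct by 2 mm and close.

Call:
drive_tool:
  plan:
    - [0.001,0.0015,0.001,0,0,0,1]
    - [0,0,0,0,0,0,0.3]
    - [0,0,0,0,0,0,0]
    - [0,0,0,0,0,0,-1]
    - [0,0,0,0,0,0,-1]
    - [0,0,0,0,0,0,-1]
    - [0,0,0,0,0,0,-1]
    - [0,0,0,0,0,0,-1]
    - [0,0,0,0,0,0,-1]
  newtons: 35

```text
t: 4.7
tcp_pos: [0.5177, -0.3123, 0.1165]
tool_rot: [-0.008, 1.0, -0.001, 0.001]
force: [-0.1, 0.4, 8.0]
finger_gap: 0.283
gripper_force: 35.6
```

Call:
drive_tool:
  plan:
    - [0,0,-0.01,0,0,0,-1]
    - [0,0,-0.015,0,0,0,-1]
    - [0,0,-0.02,0,0,0,-1]
    - [0,0,-0.02,0,0,0,-1]
    - [0,0,-0.02,0,0,0,-1]
    - [0,0,-0.025,0,0,0,-1]
    - [0,0,0,0,0,0,-1]
    - [0,0,0,0,0,0,-1]

```text
t: 5.5
tcp_pos: [0.5166, -0.3113, 0.2248]
tool_rot: [-0.008, 1.0, -0.0, 0.0]
force: [0.1, 0.1, -1.4]
finger_gap: 0.284
gripper_force: 34.6
```

```bash
python3 - <<'E'
from h import *
to([.517,-.311,.115])
a=snap('scene')['image']
A=cv2.resize(a[50:190,70:230],None,fx=2.5,fy=2.5,interpolation=2)
cv2.imwrite('pics/c2.png',A[:,:,::-1])
E
```

```text
t 5.5 tcp [ 0.5166 -0.3113  0.2248] yaw_y 90.92 z [ 0. -0. -1.] F [ 0.1  0.1 -1.4] gap 0.284 gf 34.6
tool delta mm [ -0.4   0.4 109.8]
```

View pics/c2.png

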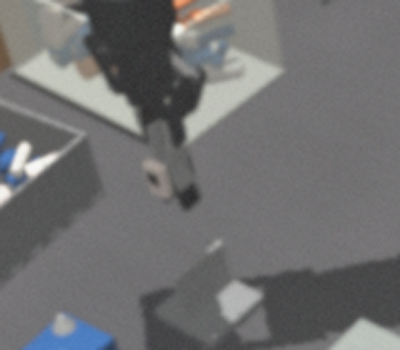

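The logger is gripped and clear of the stand, with its jaws open at about (190,200) in the crop.

Call:
drive_tool:
  plan:
    - [-0.007,0.049,0,0,0,0,-1]
    - [-0.007,0.049,0,0,0,0,-1]
    - [-0.007,0.049,0,0,0,0,-1]
    - [-0.007,0.049,0,0,0,0,-1]
    - [-0.007,0.049,0,0,0,0,-1]
    - [-0.007,0.049,0,0,0,0,-1]
    - [-0.007,0.049,0,0,0,0,-1]
    - [-0.007,0.049,0,0,0,0,-1]
    - [-0.007,0.049,0,0,0,0,-1]
    - [-0.007,0.049,0,0,0,0,-1]

```text
t: 6.55
tcp_pos: [0.5777, 0.1815, 0.2227]
tool_rot: [-0.008, 1.0, -0.0, -0.002]
force: [0.8, 0.6, -0.1]
finger_gap: 0.282
gripper_force: 34.7
```

Call:
drive_tool:
  plan:
    - [0,0,0,0,0,8.5,-1]
    - [0,0,0,0,0,8.5,-1]
    - [0,0,0,0,0,8.5,-1]
    - [0,0,0,0,0,8.5,-1]
    - [0,0,0,0,0,8.5,-1]
    - [0,0,0,0,0,8.5,-1]
    - [0,0,0,0,0,8.5,-1]
    - [0,0,0,0,0,8.5,-1]
    - [0,0,0,0,0,8.5,-1]
    - [0,0,0,0,0,8.5,-1]

```text
t: 7.55
tcp_pos: [0.5776, 0.1794, 0.2225]
tool_rot: [0.672, 0.741, -0.002, -0.001]
force: [0.5, -0.2, -0.6]
finger_gap: 0.28
gripper_force: 34.8
```

Call:
drive_tool:
  plan:
    - [0,0,0,0,0,4.5,-1]
    - [0,0,0,0,0,0,-1]
    - [0,0,0,0,0,0,-1]
    - [0,0,0,0,0,0,-1]

```text
t: 7.95
tcp_pos: [0.5784, 0.1795, 0.2239]
tool_rot: [0.698, 0.716, -0.001, -0.0]
force: [0.6, 0.1, -0.8]
finger_gap: 0.282
gripper_force: 34.8
```

```bash
python3 - <<'E'
from h import *
to([.590,.193,.1355])
s=snap('scene');P,_,_=cloud(s);np.savez('v1.npz',P=P,I=s['image'])
z=P[...,2];H,W=z.shape;v,u=np.mgrid[:H,:W]
m=(z>.03)&(z<.1)&(P[...,0]>.55)&(P[...,0]<.64)&(P[...,1]>.165)&(P[...,1]<.235)
m&=(u>270)
q=P[m];print('tab scene',len(q),np.median(q,0).round(4))
k=(q[:,2]>.05)&(q[:,2]<.09)&(q[:,1]>.17)&(q[:,1]<.222); f=np.polyfit(q[k,1]-.191,q[k,0],1);print('back face x at y .191',f, q[k][:,0].std(), k.sum())
A=cv2.resize(s['image'][140:310,200:360],None,fx=3,fy=3,interpolation=2)
cv2.imwrite('pics/c3.png',A[:,:,::-1])
E
```

```text
t 7.95 tcp [0.5784 0.1795 0.2239] yaw_y 1.48 z [-0.001 -0.    -1.   ] F [ 0.6  0.1 -0.8] gap 0.282 gf 34.8
tool delta mm [13.2 12.1 88.3]
tab scene 392 [0.5903 0.1985 0.0756]
back face x at y .191 [-0.02242148  0.59062704] 0.0009635562175189294 215
```

View pics/c3.png

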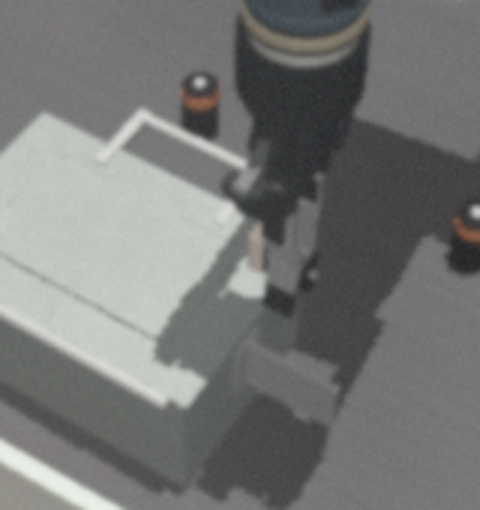

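The crop shows the clip hanging above the tab, with its jaws at about (290,290) and the tab at (295,375).

Call:
drive_tool:
  plan:
    - [0.008,0.0055,0,0,0,0,-1]
    - [0.008,0.0055,0,0,0,0,-1]
    - [0,0,0.02,0,0,0,-1]
    - [0,0,0.02,0,0,0,-1]
    - [0,0,0.01,0,0,0,-1]
    - [0,0,0,0,0,0,-1]
    - [0,0,0,0,0,0,-1]
    - [0,0,0,0,0,0,-1]

```text
t: 8.8
tcp_pos: [0.5904, 0.1961, 0.1757]
tool_rot: [0.698, 0.716, 0.001, 0.001]
force: [1.1, 0.3, -0.8]
finger_gap: 0.282
gripper_force: 34.8
```

```bash
python3 - <<'E'
from h import *
to([.589,.196,.1355])
s=snap('scene');A=cv2.resize(s['image'][160:310,220:360],None,fx=4,fy=4,interpolation=2)
cv2.imwrite('pics/c4.png',A[:,:,::-1])
E
```

```text
t 8.8 tcp [0.5904 0.1961 0.1757] yaw_y 1.42 z [ 0.002  0.    -1.   ] F [ 1.1  0.3 -0.8] gap 0.282 gf 34.8
tool delta mm [-0.1 -1.5 40.2]
```

View pics/c4.png

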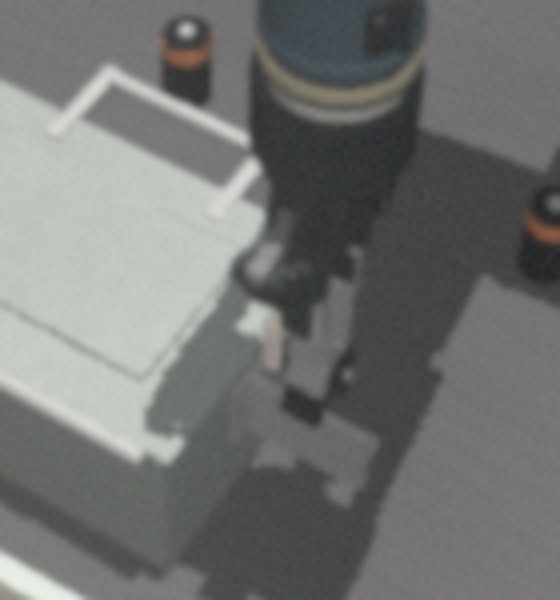

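The jaw tips, at about (300,405), are just above the tab's top edge, so I'm descending.

Call:
drive_tool:
  plan:
    - [0,-0.001,0.01,0,0,0,-1]
    - [0,0,0.01,0,0,0,-1]
    - [0,0,0.008,0,0,0,-1]
    - [0,0,0.006,0,0,0,-1]
    - [0,0,0.004,0,0,0,-1]
    - [0,0,0,0,0,0,-1]
    - [0,0,0,0,0,0,-1]

```text
t: 9.55
tcp_pos: [0.5886, 0.1959, 0.1366]
tool_rot: [0.698, 0.716, 0.0, 0.0]
force: [-0.1, -0.1, -1.3]
finger_gap: 0.28
gripper_force: 34.8
```

Call:
drive_tool:
  plan:
    - [0,0,0.002,0,0,0,-1]
    - [0,0,0.001,0,0,0,-1]
    - [0,0,0,0,0,0,-1]
    - [0,0,0,0,0,0,-1]

```text
t: 9.95
tcp_pos: [0.589, 0.1961, 0.1355]
tool_rot: [0.698, 0.716, 0.001, 0.001]
force: [-1.7, -0.8, 9.1]
finger_gap: 0.284
gripper_force: 35.7
```

Call:
drive_tool:
  plan:
    - [0,0,0.001,0,0,0,-1]
    - [0,0,0,0,0,0,-1]
    - [0,0,0,0,0,0,-0.2]
    - [0,0,0,0,0,0,0.1]
    - [0,0,0,0,0,0,0.4]
    - [0,0,0,0,0,0,0.7]
    - [0,0,0,0,0,0,1]
    - [0,0,0,0,0,0,1]
    - [0,0,0,0,0,0,1]
    - [0,0,0,0,0,0,1]

```text
t: 10.95
tcp_pos: [0.5885, 0.1959, 0.1326]
tool_rot: [0.698, 0.716, 0.0, 0.0]
force: [-0.1, -0.6, 0.3]
finger_gap: 1.0
gripper_force: 0.0
```

Call:
drive_tool:
  plan:
    - [0,0,-0.01,0,0,0,1]
    - [0,0,-0.02,0,0,0,1]
    - [0,0,-0.03,0,0,0,1]
    - [0,0,-0.03,0,0,0,1]
    - [0,0,-0.03,0,0,0,1]
    - [-0.03,-0.025,0,0,0,0,1]
    - [-0.04,-0.03,0,0,0,0,1]
    - [-0.04,-0.03,0,0,0,0,1]
    - [0,0,0,0,0,0,1]
    - [0,0,0,0,0,0,1]

```text
t: 11.95
tcp_pos: [0.5063, 0.0832, 0.2537]
tool_rot: [0.699, 0.715, 0.001, 0.001]
force: [0.7, 0.2, -0.5]
finger_gap: 0.998
gripper_force: 0.0
```

```bash
python3 - <<'E'
from h import *
to([.469,.030,.3])
s=snap('scene');t=snap('top')
A=cv2.resize(s['image'][215:315,240:340],(400,400),interpolation=2)
B=cv2.resize(t['image'][150:250,200:300],(400,400),interpolation=2)
cv2.imwrite('pics/c5.png',np.hstack([A,B])[:,:,::-1])
for n,x in(('scene',s),('top',t)):
    P=cloud(x)[0];z=P[...,2];m=(z>.12)&(z<.175)&(abs(P[...,0]-.589)<.045)&(abs(P[...,1]-.196)<.04)
    q=P[m];print(n,m.sum(),q.min(0).round(3) if m.any() else '',q.max(0).round(3) if m.any() else '')
E
```

```text
t 11.95 tcp [0.5063 0.0832 0.2537] yaw_y 1.28 z [ 0.002  0.    -1.   ] F [ 0.7  0.2 -0.5] gap 0.998 gf 0.0
tool delta mm [-52.3 -38.4 -46.4]
scene 383 [0.547 0.157 0.12 ] [0.628 0.214 0.165]
top 44 [0.565 0.199 0.121] [0.614 0.211 0.163]
```

View pics/c5.png

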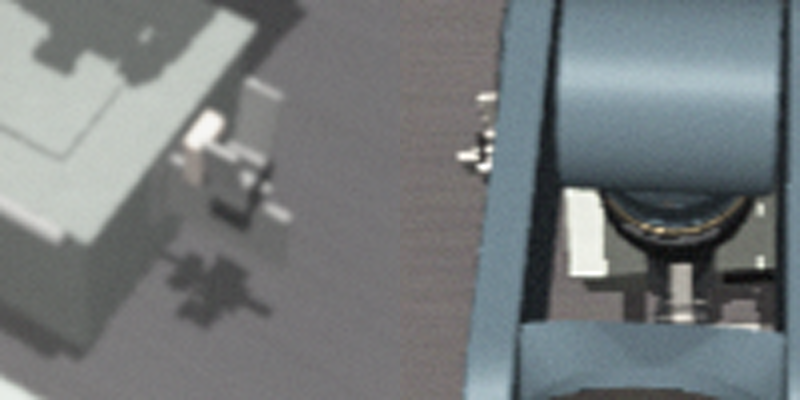

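The clip sits on the tab: handle tops span x 0.565–0.614, with the pod at about (205,130) in the crop. Next is the bar.

```bash
python3 - <<'E'
from h import *
d=np.load('v0.npz')
for n,k in(('top','P'),('scene','S')):
    P=d[k];z=P[...,2];m=(z>.1)&(z<.13)&(P[...,0]>.45)&(P[...,0]<.49)&(abs(P[...,1]-.03)<.045)
    q=P[m];print(n,len(q),np.median(q,0).round(4),np.percentile(q[:,0],[3,97]).round(4),'front edge fit',np.polyfit(q[:,1]-.03,q[:,0],1).round(4))
    m=(z>.1)&(z<.13)&(P[...,0]>.45)&(P[...,0]<.478); q=P[m&(abs(P[...,1])<.15)]; print('y ext',np.percentile(q[:,1],[1,99]))
to([.469,.030,.25])
E
```

```text
top 141 [0.4683 0.0292 0.118 ] [0.4636 0.4735] front edge fit [-0.0273  0.4683]
y ext [-0.02953521  0.08985358]
scene 152 [0.4704 0.0322 0.1195] [0.4649 0.4743] front edge fit [-0.0235  0.4703]
y ext [-0.02850471  0.09053274]
t 12.05 tcp [0.5075 0.0843 0.2534] yaw_y 1.43 z [ 0.002  0.    -1.   ] F [-0.  -0.1  0.3] gap 0.995 gf 0.0
tool delta mm [-53.3 -39.8   3.3]
```

Call:
drive_tool:
  plan:
    - [-0.03,-0.02,0,0,0,0,0]
    - [-0.0235,-0.0195,0,0,0,0,-0.1]
    - [0,0,0,0,0,0,-0.1]
    - [0,0,0.03,0,0,0,-0.1]
    - [0,0,0.03,0,0,0,-0.1]
    - [0,0,0.02,0,0,0,-0.1]
    - [0,0,0,0,0,0,-0.1]
    - [0,0,0,0,0,0,-0.1]
    - [0,0,0,0,0,0,-0.1]
  newtons: 30

```text
t: 12.95
tcp_pos: [0.4697, 0.0297, 0.1737]
tool_rot: [0.698, 0.716, 0.001, 0.001]
force: [-0.2, 0.5, 0.6]
finger_gap: 0.453
gripper_force: 0.0
```

```bash
python3 - <<'E'
from h import *
to([.469,.030,.108])
s=snap('scene');A=cv2.resize(s['image'][130:280,180:330],(600,600),interpolation=2)
cv2.imwrite('pics/c6.png',A[:,:,::-1])
E
```

```text
t 12.95 tcp [0.4697 0.0297 0.1737] yaw_y 1.47 z [ 0.003 -0.    -1.   ] F [-0.2  0.5  0.6] gap 0.453 gf 0.0
tool delta mm [ 0.3 -0.8 65.6]
```

View pics/c6.png

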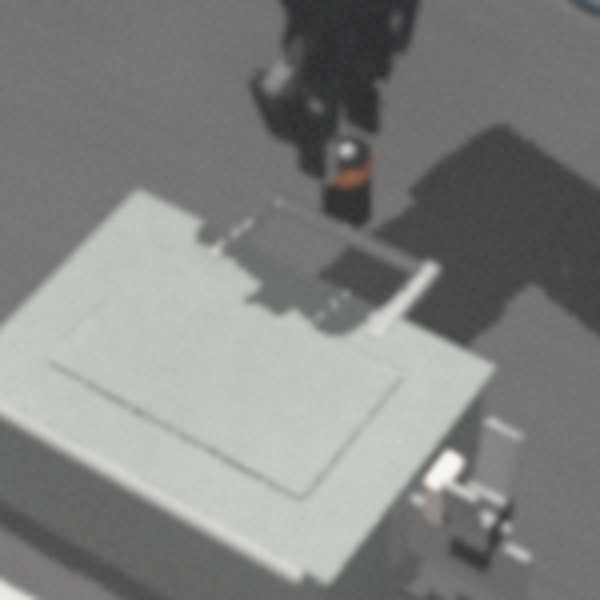

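The gripper is above the bar, roughly centred at (340,235), and the cell behind it is clear. I'll descend and grip.

Call:
drive_tool:
  plan:
    - [0,-0.001,0.02,0,0,0,-0.1]
    - [0,0,0.02,0,0,0,-0.1]
    - [0,0,0.015,0,0,0,-0.1]
    - [0,0,0.01,0,0,0,-0.1]
    - [0,0,0,0,0,0,-0.1]
    - [0,0,0,0,0,0,-0.1]
  newtons: 30

```text
t: 13.6
tcp_pos: [0.4677, 0.0293, 0.1082]
tool_rot: [0.698, 0.716, 0.0, 0.001]
force: [0.2, 0.8, -0.1]
finger_gap: 0.45
gripper_force: 0.0
```

Call:
drive_tool:
  plan:
    - [0,0,0,0,0,0,-0.4]
    - [0,0,0,0,0,0,-0.7]
    - [0,0,0,0,0,0,-1]
    - [0,0,0,0,0,0,-1]
    - [0,0,0,0,0,0,-1]
    - [0,0,0,0,0,0,-1]
  newtons: 30

```text
t: 14.2
tcp_pos: [0.4675, 0.0293, 0.1091]
tool_rot: [0.698, 0.716, 0.001, 0.001]
force: [-1.7, 0.7, 10.5]
finger_gap: -0.002
gripper_force: 5.4
```

```bash
python3 - <<'E'
from h import *
to([.469,.030,.108])
s=manip.sense();T=s['tcp_pos']
# bar offset from hinge (box x, z): (-.205,.004); tool y=box x, tool -z=up
c=-0.205+0.004j
pos=[c*np.exp(-1j*th) for th in np.radians(np.linspace(0,60,13))]
d=np.diff(pos); print('per 5deg: tool y, tool z (mm):',[(round(x.real*1e3,1),round(-x.imag*1e3,1)) for x in d])
E
```

```text
t 14.2 tcp [0.4675 0.0293 0.1091] yaw_y 1.42 z [ 0.002 -0.    -1.   ] F [-1.7  0.7 10.5] gap -0.002 gf 5.4
tool delta mm [0.7 1.5 1.1]
per 5deg: tool y, tool z (mm): [(np.float64(1.1), np.float64(-17.9)), (np.float64(2.7), np.float64(-17.7)), (np.float64(4.2), np.float64(-17.4)), (np.float64(5.7), np.float64(-17.0)), (np.float64(7.2), np.float64(-16.4)), (np.float64(8.6), np.float64(-15.7)), (np.float64(9.9), np.float64(-14.9)), (np.float64(11.2), np.float64(-14.0)), (np.float64(12.3), np.float64(-12.9)), (np.float64(13.4), np.float64(-11.8)), (np.float64(14.4), np.float64(-10.6)), (np.float64(15.3), np.float64(-9.3))]
```

```bash
python3 - <<'E'
from h import *
s=snap('scene');A=cv2.resize(s['image'][150:250,200:300],(600,600),interpolation=2)
cv2.imwrite('pics/c7.png',A[:,:,::-1])
P=cloud(s)[0];z=P[...,2]
m=(z>.09)&(z<.14)&(P[...,0]>.45)&(P[...,0]<.485)&(P[...,1]>-.035)&(P[...,1]<.1);q=P[m]
for y in np.arange(-.03,.1,.01):
    k=abs(q[:,1]-y)<.005
    if k.sum()>3: print(round(y,2),k.sum(),np.median(q[k],0).round(4))
m=(abs(P[...,0]-.6)<.04)&(abs(P[...,1]-.03)<.05)&(z>.1)&(z<.2);print('lid z near',np.median(P[m],0))
E
```

```text
-0.03 10 [ 0.4748 -0.0275  0.1203]
-0.02 28 [ 0.4747 -0.0205  0.1192]
-0.01 17 [ 0.4721 -0.0107  0.1192]
0.0 15 [ 0.4713 -0.0006  0.1191]
0.01 12 [0.4729 0.0093 0.1186]
0.02 8 [0.4773 0.0219 0.1254]
0.03 18 [0.4801 0.0305 0.1321]
0.04 41 [0.4711 0.0389 0.1273]
0.05 18 [0.4695 0.0503 0.1191]
0.06 17 [0.4701 0.0595 0.1204]
0.07 19 [0.4699 0.0691 0.1184]
0.08 21 [0.4707 0.0802 0.1198]
0.09 31 [0.4734 0.0888 0.1195]
lid z near [0.6015653  0.03152614 0.12313361]
```

View pics/c7.png

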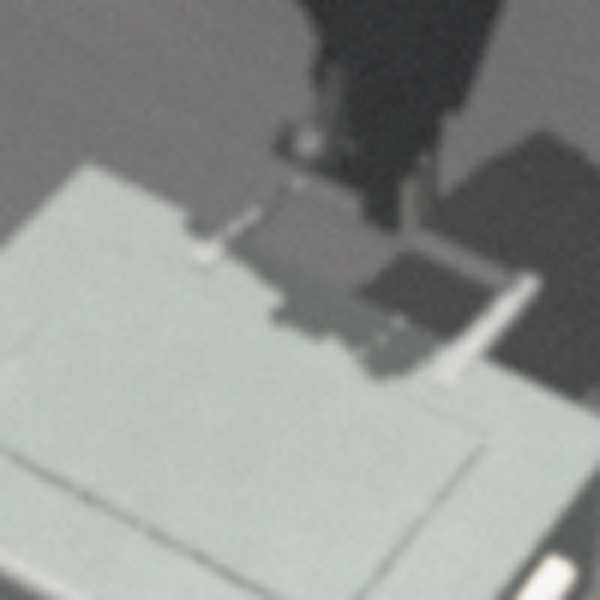

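```bash
python3 - <<'E'
from h import *
to([.469,.030,.108]); print(manip.sense()['tau'].round(1),manip.sense()['ft_torque'].round(2))
s=snap('scene');P=cloud(s)[0];I=s['image']
# bar-centre pixel neighbourhood
H,W=P.shape[:2]
for v in range(172,196):
    print(v,' '.join('%d,%d,%d'%tuple((P[v,u]*1000).round()) for u in range(254,276,3)))
E
```

```text
t 14.25 tcp [0.4675 0.0293 0.1091] yaw_y 1.42 z [ 0.002 -0.    -1.   ] F [-2.7  1.4 10.9] gap 0.003 gf 5.4
tool delta mm [0.7 1.5 1.1]
[ -0.1 -30.4  -8.8   0.   -0.5   0. ] [ 0.01  0.33 -0.04]
172 518,33,215 508,33,206 480,21,175 484,32,186 482,39,188 479,45,189 458,38,167 325,-42,6
173 518,33,212 514,38,211 482,22,174 477,27,173 483,40,186 472,40,177 460,40,166 323,-44,0
174 523,37,215 514,38,208 483,23,173 481,30,175 484,40,183 473,41,174 461,40,164 326,-42,-1
175 526,39,216 518,41,210 489,27,177 485,33,177 484,40,180 471,39,169 368,-23,42 333,-37,4
176 526,39,213 520,42,210 507,41,198 484,32,173 483,39,176 473,41,168 366,-24,36 335,-36,3
177 529,41,214 520,42,207 507,40,194 488,35,174 483,39,172 475,42,168 364,-26,30 335,-35,-1
178 528,40,210 518,41,201 510,42,194 492,38,177 483,39,169 471,39,158 368,-23,31 342,-31,4
179 531,42,210 519,41,199 508,41,189 495,40,177 480,37,162 471,39,155 365,-25,23 338,-33,-5
180 466,-8,119 520,42,197 508,41,186 496,40,175 476,34,153 468,37,148 366,-24,21 346,-28,1
181 471,-4,122 376,-66,0 508,41,182 498,42,174 477,35,152 471,39,149 367,-24,18 348,-
[... 526 characters left out ...]
4 367,-14,1
188 403,-56,3 400,-49,5 393,-44,2 472,23,116 477,35,127 471,39,125 372,-20,-3 372,-11,3
189 404,-56,0 399,-50,-1 397,-42,3 392,-35,2 474,33,120 467,36,116 466,44,120 376,-8,6
190 408,-53,2 404,-46,2 399,-40,1 394,-34,2 471,31,113 472,40,120 469,46,121 466,53,123
191 409,-52,0 406,-45,1 399,-40,-2 398,-31,2 391,-26,-1 473,40,117 472,48,121 467,53,120
192 412,-50,0 409,-42,2 405,-35,3 399,-31,0 392,-25,-3 391,-17,1 474,50,121 469,55,120
193 416,-47,1 414,-39,5 408,-34,3 403,-27,2 399,-21,2 396,-13,4 472,49,115 471,56,118
194 420,-44,3 415,-38,2 413,-30,5 405,-26,0 403,-18,3 398,-12,4 393,-6,2 475,59,120
195 421,-44,0 418,-36,2 412,-30,1 410,-22,4 405,-16,3 402,-9,5 395,-4,2 390,2,1
```

The fingers have closed on top of the bar: their tips read z≈0.12 in the depth image. I'll raise the arm and measure where the tips really are relative to the TCP.

Call:
drive_tool:
  plan:
    - [0,0,-0.02,0,0,0,-1]
    - [0,0,-0.03,0,0,0,-1]
    - [0,0,0,0,0,0,-1]
    - [0,0,0,0,0,0,-1]
    - [0,0,0,0,0,0,-1]

```text
t: 14.8
tcp_pos: [0.4664, 0.0294, 0.1571]
tool_rot: [0.698, 0.716, -0.0, -0.001]
force: [-0.6, 0.6, -0.4]
finger_gap: -0.001
gripper_force: 0.0
```

```bash
cat > tip.py <<'E'
from h import *
to([.469,.030,.108])
s=snap('scene');P=cloud(s)[0];z=P[...,2];T=manip.sense()['tcp_pos']
m=(z>.125)&(abs(P[...,0]-T[0])<.07)&(abs(P[...,1]-T[1])<.02)&(z<T[2]+.06); q=P[m]
for a in np.arange(-.07,.07,.01):
    k=(q[:,0]-T[0]>=a)&(q[:,0]-T[0]<a+.01)
    if k.sum()>2: print('dx %.3f n %d z-TCP min %.4f max %.4f'%(a,k.sum(),np.percentile(q[k,2],3)-T[2],q[k,2].max()-T[2]))
E
python3 tip.py
```

```text
t 14.8 tcp [0.4664 0.0294 0.1571] yaw_y 1.41 z [-0.001  0.    -1.   ] F [-0.6  0.6 -0.4] gap -0.001 gf 0.0
tool delta mm [ 0.5  2.7 49.1]
dx -0.010 n 27 z-TCP min 0.0208 max 0.0597
dx 0.000 n 41 z-TCP min 0.0148 max 0.0573
dx 0.010 n 52 z-TCP min 0.0203 max 0.0593
```

Call:
drive_tool:
  plan:
    - [0,0,0,0,0,0,-0.1]
    - [0,0,0,0,0,0,-0.1]
    - [0,0,0,0,0,0,-0.1]
    - [0,0,0,0,0,0,-0.1]

```text
t: 15.25
tcp_pos: [0.4669, 0.0293, 0.1574]
tool_rot: [0.698, 0.716, -0.0, -0.0]
force: [0.2, -0.7, 0.5]
finger_gap: 0.451
gripper_force: 0.0
```

```bash
python3 tip.py
```

```text
t 15.25 tcp [0.4669 0.0293 0.1574] yaw_y 1.41 z [-0.001  0.    -1.   ] F [ 0.2 -0.7  0.5] gap 0.451 gf 0.0
tool delta mm [ 0.6  2.1 49.4]
dx -0.030 n 39 z-TCP min 0.0173 max 0.0587
dx -0.020 n 87 z-TCP min 0.0156 max 0.0568
dx 0.020 n 44 z-TCP min 0.0158 max 0.0591
dx 0.030 n 45 z-TCP min 0.0210 max 0.0599
dx 0.040 n 3 z-TCP min 0.0581 max 0.0597
```

The tips sit about 11 mm behind the reported TCP, not 14 mm ahead of it, so I need to go about 22 mm lower.

Call:
drive_tool:
  plan:
    - [0,0.002,0.02,0,0,0,-0.1]
    - [0,0,0.02,0,0,0,-0.1]
    - [0,0,0.015,0,0,0,-0.1]
    - [0,0,0.01,0,0,0,-0.1]
    - [0,0,0.005,0,0,0,-0.1]
    - [0,0,0,0,0,0,-0.1]
    - [0,0,0,0,0,0,-0.1]
  newtons: 30

```text
t: 16.0
tcp_pos: [0.4694, 0.0293, 0.088]
tool_rot: [0.698, 0.716, 0.0, 0.0]
force: [0.2, -0.4, 0.1]
finger_gap: 0.45
gripper_force: 0.0
```

Call:
drive_tool:
  plan:
    - [0,0,0,0,0,0,-0.4]
    - [0,0,0,0,0,0,-0.6]
    - [0,0,0,0,0,0,-1]
    - [0,0,0,0,0,0,-1]
    - [0,0,0,0,0,0,-1]
    - [0,0,0,0,0,0,-1]
  newtons: 30

```text
t: 16.6
tcp_pos: [0.467, 0.0295, 0.088]
tool_rot: [0.698, 0.716, -0.001, -0.001]
force: [-4.3, -0.3, 5.3]
finger_gap: 0.107
gripper_force: 29.3
```

The bar is gripped (gap 0.107 at 29 N). Lifting along the arc, 3° per row.

Call:
drive_tool:
  plan:
    - [0,0.0001,-0.0107,0,0,0,-1]
    - [0,0.0006,-0.0107,0,0,0,-1]
    - [0,0.0012,-0.0107,0,0,0,-1]
    - [0,0.0017,-0.0106,0,0,0,-1]
    - [0,0.0023,-0.0105,0,0,0,-1]
    - [0,0.0028,-0.0103,0,0,0,-1]
    - [0,0,0,0,0,0,-1]
    - [0,0,0,0,0,0,-1]

```text
t: 17.4
tcp_pos: [0.478, 0.0297, 0.1515]
tool_rot: [0.698, 0.716, 0.001, 0.001]
force: [-1.5, 0.2, -3.3]
finger_gap: 0.104
gripper_force: 29.4
```

```bash
cat > lid.py <<'E'
from h import *
to([.467,.0295,.088]); s=manip.sense(); T=s['tcp_pos']; print('torque',s['ft_torque'].round(2))
# lid angle: TCP relative to grasp at shut (0.467,0.088)
dz=T[2]-.088; print('angle from TCP rise',np.degrees(np.arcsin((dz+.004)/.205)-np.arcsin(.004/.205)).round(1))
s=snap('scene');P=cloud(s)[0]
H,W=P.shape[:2]; I=s['image'].astype(int)
for sl in [((P[...,0]>.5)&(P[...,0]<.68)&(P[...,1]>-.08)&(P[...,1]<-.03)&(P[...,2]>.112)),((P[...,0]>.5)&(P[...,0]<.68)&(P[...,1]>.09)&(P[...,1]<.145)&(P[...,2]>.112))]:
    q=P[sl]; 
    if len(q)>20:
        c=q[:,[0,2]]-np.median(q[:,[0,2]],0); e=np.linalg.svd(c,full_matrices=False)[2][0]; print('lid plane angle',np.degrees(np.arctan(-e[1]/e[0])).round(1),len(q))
m=(P[...,2]>.13)&(P[...,2]<.175)&(abs(P[...,0]-.589)<.03)&(abs(P[...,1]-.196)<.03);q=P[m]
if m.sum(): print('logger handles',m.sum(),q.min(0).round(3),q.max(0).round(3))
E
python3 lid.py
```

```text
t 17.4 tcp [0.478  0.0297 0.1515] yaw_y 1.42 z [ 0.002 -0.    -1.   ] F [-1.5  0.2 -3.3] gap 0.104 gf 29.4
tool delta mm [  0.1 -11.1  63.5]
torque [ 0.03  0.1  -0.01]
angle from TCP rise 18.1
lid plane angle 30.7 1431
lid plane angle 17.5 2022
logger handles 262 [0.564 0.17  0.13 ] [0.614 0.209 0.165]
```

Call:
drive_tool:
  plan:
    - [0,0.0034,-0.0102,0,0,0,-1]
    - [0,0.0039,-0.01,0,0,0,-1]
    - [0,0.0044,-0.0098,0,0,0,-1]
    - [0,0.005,-0.0095,0,0,0,-1]
    - [0,0.0054,-0.0093,0,0,0,-1]
    - [0,0.0059,-0.009,0,0,0,-1]
    - [0,0.0064,-0.0086,0,0,0,-1]
    - [0,0.0068,-0.0083,0,0,0,-1]
    - [0,0,0,0,0,0,-1]
    - [0,0,0,0,0,0,-1]

```text
t: 18.45
tcp_pos: [0.5207, 0.0308, 0.2259]
tool_rot: [0.698, 0.716, 0.001, 0.001]
force: [5.0, 1.0, -8.2]
finger_gap: 0.098
gripper_force: 29.2
```

```bash
python3 lid.py
```

```text
t 18.45 tcp [0.5207 0.0308 0.2259] yaw_y 1.4 z [ 0.004  0.    -1.   ] F [ 5.   1.  -8.2] gap 0.098 gf 29.2
tool delta mm [ -0.  -54.2 137.7]
torque [ 0.26 -0.84 -0.03]
angle from TCP rise 42.7
lid plane angle 43.2 1509
lid plane angle 72.8 2541
logger handles 267 [0.565 0.169 0.13 ] [0.614 0.209 0.167]
```

Call:
drive_tool:
  plan:
    - [0,0.0073,-0.0075,0,0,0,-1]
    - [0,0.0077,-0.007,0,0,0,-1]
    - [0,0.008,-0.0066,0,0,0,-1]
    - [0,0.0084,-0.0062,0,0,0,-1]
    - [0,0.0087,-0.0057,0,0,0,-1]
    - [0,0.009,-0.0052,0,0,0,-1]
    - [0,0,0,0,0,0,-1]
    - [0,0,0,0,0,0,-1]
    - [0,0,0,0,0,0,-1]
    - [0,0,0,0,0,0,-1]

```text
t: 19.5
tcp_pos: [0.5665, 0.032, 0.2646]
tool_rot: [0.698, 0.716, -0.001, -0.001]
force: [-4.9, 2.1, 5.6]
finger_gap: 0.102
gripper_force: 30.2
```

```bash
python3 lid.py; python3 - <<'E'
from h import *
s=snap('scene');P=cloud(s)[0]
A=cv2.resize(s['image'][100:300,160:360],(600,600),interpolation=2);cv2.imwrite('pics/c8.png',A[:,:,::-1])
# back face of the open lid: fit plane to +x-facing big surface above the rim
m=(P[...,2]>.13)&(P[...,2]<.27)&(P[...,0]>.57)&(P[...,0]<.70)&(P[...,1]>-.07)&(P[...,1]<.13);q=P[m]
for _ in range(6):
    c=np.median(q,0);n=np.linalg.svd(q-q.mean(0),full_matrices=False)[2][2];d=(q-q.mean(0))@n;q=q[abs(d)<max(.004,1.5*d.std())]
n*=np.sign(n[0]); print('lid normal',n.round(3),'angle',np.degrees(np.arctan2(n[0],n[2])).round(1),len(q),d.std().round(4))
E
```

```text
t 19.5 tcp [0.5665 0.032  0.2646] yaw_y 1.43 z [-0.002  0.    -1.   ] F [-4.9  2.1  5.6] gap 0.102 gf 30.2
tool delta mm [-1.000e-01 -9.920e+01  1.768e+02]
torque [ 0.2   0.87 -0.02]
angle from TCP rise 60.6
lid plane angle 57.7 1402
lid plane angle 79.2 3490
logger handles 264 [0.565 0.17  0.131] [0.614 0.209 0.166]
lid normal [0.833 0.022 0.552] angle 56.5 5267 0.0019
```

View pics/c8.png

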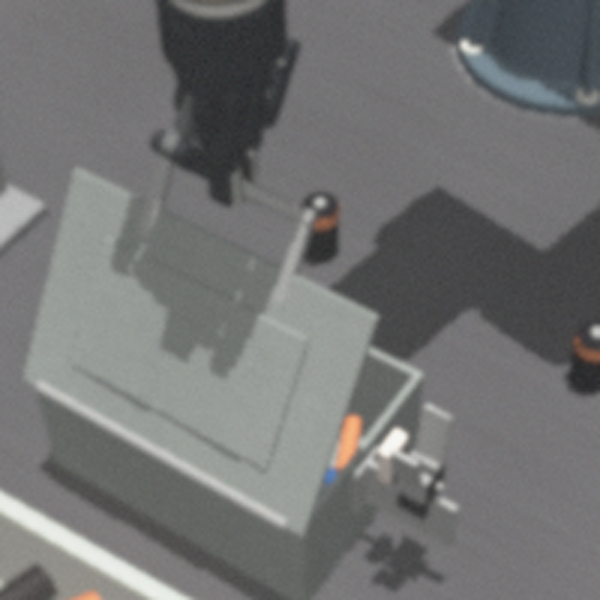

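The lid stands open at about 58°, with the bar held between the fingers at (225,185) and the logger still on the tab at (420,470). I'll nudge it 2° and settle.

Call:
drive_tool:
  plan:
    - [0,0.003,-0.002,0,0,0,-1]
    - [0,0.0025,-0.002,0,0,0,-1]
    - [0,0,0,0,0,0,-1]
    - [0,0,0,0,0,0,-1]
    - [0,0,0,0,0,0,-1]
    - [0,0,0,0,0,0,-1]
    - [0,0,0,0,0,0,-1]
    - [0,0,0,0,0,0,-1]

```text
t: 20.4
tcp_pos: [0.5731, 0.0322, 0.2685]
tool_rot: [0.698, 0.716, -0.0, -0.0]
force: [-5.1, 1.6, 5.3]
finger_gap: 0.101
gripper_force: 30.2
```

```bash
python3 lid.py
```

```text
t 20.4 tcp [0.5731 0.0322 0.2685] yaw_y 1.42 z [-0.  0. -1.] F [-5.1  1.6  5.3] gap 0.101 gf 30.2
tool delta mm [-1.000e-01 -1.061e+02  1.805e+02]
torque [0.27 0.88 0.  ]
angle from TCP rise 63.0
lid plane angle 60.0 1383
lid plane angle 79.7 3623
logger handles 266 [0.564 0.17  0.13 ] [0.614 0.209 0.165]
```

Vision puts the lid at 60°. It is held at rest, and the logger is in place.

```bash
python3 -c "
from station import manip
print(manip.sign_off())"
```

```text
the job is handed in; nothing more can be done
None
```

The logger is clipped on the middle of the tab and released, the lid is held still by the fingers at about 60°, and the job is handed in at 20.4 s with no verdict shown.

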